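Contact check of a terminal board with a swing-over spring clip

TASK

Push the small plywood terminal board until its long edge lies flush along its whole length against the aluminium fence of the test jig, then swing the steel spring clip round its screw, over the board's opposite edge, until its foot rests on the board and comes up against the black terminal block, and leave it there with your fingers off for two seconds while the reading is taken. Then swing the clip all the way back to its rest, clear of the board, leaving the board flush against the fence. Be gentle with the board, pushing or pressing on it with no more than about 2 kg, and leave the other things on the table where they are.

Things in the scene. Friction and masses are not known exactly. Their poses are not given: they have to be found in the camera images.
- jig: Fixed wooden jig plate 250 x 250 x 12 mm (deck 12 mm above the table), turned by up to 0.4 rad. Origin: on the clip's pivot screw axis, at table level; the plate reaches from -60 to +190 mm in x and -105 to +145 mm in y. At yaw 0 its x points away from the robot; its +y points from the clip towards the fence.
- fence: Fixed aluminium strip 150 (x) x 15 (y) x 20 mm on the deck, parallel to the jig's x, screwed down at a place that differs by some mm in y each time. Origin: centre of its underside, on the deck. Its bearing face looks to its -y, 7.5 mm from the origin.
- board: Loose plywood board 110 (x) x 90 (y) x 5 mm, about 120 g, flat on the deck, starting 10 to 18 mm short of the fence, turned a little. Origin: centre of its underside. Its +y edge belongs against the fence; the clip comes on over its -y edge. A black terminal block 44 (x) x 14 (y) x 14 mm stands on it, centred at x 0, y -13 mm. Pushes of up to 20 N do no harm.
- block_face (a point): Middle of the terminal block's -y face (away from the fence), 44 mm wide, 7 mm above the board's top. Axes as the board. Push here to move the board; the clip's foot bears here later.
- board_corner_a (a point): Point on the underside of the board's +y edge, 5 mm from its -x end. Axes as the board.
- board_corner_b (a point): Point on the underside of the board's +y edge, 5 mm from its +x end. Axes as the board.
- clip: Steel spring clip: flat arm 12 mm wide, 3 mm thick, along its own +x from the pivot screw to 102 mm out. Origin: on the pivot axis, 28 mm above the table, mid thickness of the arm. It carries a grip post 50 mm out and a foot 95 mm out. Its spring holds the arm down; let go over the board, it presses the foot on it with about 2 N; sliding it over the board then takes up to 6 N at the post.
- clip_post (a point): Centre of the top of the clip's upright round grip post, 12 mm diameter, standing from the arm to 34 mm above its mid plane (62 mm above the table when parked). Axes as the clip. Pulled up here, the arm tilts up about the pivot against its spring: 4 N to start, 7 N at 5 mm, limit 7 mm.
- clip_foot (a point): Centre of the underside of the clip's round foot, 20 mm diameter from 4.5 mm above this point up, bevelled to 7 mm at the underside. Axes as the clip. Parked, it is 2 mm above the deck, so it must rise 3 mm to get onto the board; pushed sideways without raising, the bevel tends to jam on the board's edge.
- clip_swing (a joint): Swing of the clip about the upright screw, rad: 0 = against its rest stop (arm pointing 1.15 rad clockwise from above of the jig's +x), growing anticlockwise from above, limit 1.6; starts 0 to 0.3. The foot crosses the board's edge at about 0.75 to 1.0 and meets the block at about 1.0 to 1.3, depending on the fence. Light friction keeps it where it is left.
- screwdriver: Bystander: screwdriver 170 mm long lying along its x beside the jig.
- spool: Bystander: reel 56 mm diameter, 38 mm high, standing beside the jig. Origin under its centre.
- flux_bottle: Bystander: white bottle 44 mm diameter, 100 mm high. Origin under its centre.
Things that resemble listed ones, but are neither listed nor needed, are in the scene too. Of the things shaped like the board, the plywood one is meant.

How it is judged (in metres and radians):
On the way, in this order (a step that is already met when the one before it is completed fails the run):
1. the board's long edge is flush against the fence (both ends within 2 mm) (y of each of board_corner_a, board_corner_b in the frame of fence above -0.0095 m), for 0.2 s.
2. the clip's foot rests on the board against the terminal block (gap under 1.5 mm), fingers off, board still flush, for 1.5 s (all of step 1 and y of clip_foot in the frame of board between -0.0315 and -0.027 m and x of clip_foot in the frame of board between -0.022 and 0.022 m and z of clip_foot in the frame of board between 0.0035 and 0.0065 m and contact force between the fingers and clip below 0.1 N), for 1.5 s.
At the end, for the whole second after the job is handed in: The clip is back at its rest (swing angle under 0.08 rad), off the board; the board lies flat and still with both ends of its fence-side edge within 2 mm of the fence (all of step 1 and value of joint clip_swing below 0.08 rad and linear speed of board below 0.01 m/s and angle between board's own z axis and vertical below 0.03 rad and contact force between clip and board below 0.1 N); the robot touches nothing.
It fails at once if the fingers push on the board with more than 20 N (contact force between the fingers and board above 20 N).
It fails at once if the clip is forced against the board with more than 20 N (contact force between clip and board above 20 N).
It fails at once if a bystander is moved by more than 15 mm (distance of any of screwdriver, spool, flux_bottle from where it was at the start of the episode above 0.015 m).
It also fails if it takes over 67 s, if anything falls off the work surface, if the arm or the gripper's body presses on something with over 40 N, if the wrist force passes 120 N, or if a joint passes its speed limit or range.

ROBOT

A 6-joint arm with a two-finger parallel gripper is mounted at the origin on the work surface. World frame = base frame: x ahead of the robot, y to its left, z up, the work surface at z = 0. Lengths are in m, angles in degrees, forces in N, time in s.
With the tool pointing down it reaches from about 0.35 to 0.875 m from the base axis. Payload 4.2 kg.
Tool frame: the origin (TCP) lies midway between the tips of the shut fingers; the grasp point (between the pads) lies 19 mm behind it; z points along the fingers, y is the direction in which the jaws open and shut (so a half turn about z gives the same grasp; the last joint's range is limited). The gripper opens to 87 mm and grips with 3 to 60 N. Pads are 19 mm wide; open, the fingers measure 117 mm over their backs; the gripper's body (75 mm by 190 mm) begins 51 mm behind the grasp point.
Start: joints at [88.786, 22.042, 0.453, 0, -68.411, -14.817], TCP at [0.173, 0.601, 0.223] pointing down, gripper open.
Joint ranges: [-179.83, 179.83], [-69.29, 118.12], [-61.27, 80.66], [-181.25, 117.63], [-171.15, -9.14], [-177.46, 177.46]. Speed limits (degrees/s): [159.86, 159.86, 180, 180, 180, 180].

INTERFACE

Orientations are given as a 3x3 rotation matrix whose columns are the frame's x, y, z axes.
In Python, from station import sense, capture, get_calibration, finish_job, spot_in, spot_point gives the robot as it stands.
- The arm moves only by the shell command python3 -m inch 'ROWS'. ROWS is JSON, a list of rows, each an object with "fingers": the finger opening in cm, from 0 to 8.7; "delta_pos": the shift along the tool's x, y, z in cm, a list of three; "spin": the turn about the tool's z in degrees. In form: [{"fingers": fingers, "delta_pos": [dx, dy, dz], "spin": spin}, ...]. A call has 1 to 20 rows; each row is the pose to reach, as a shift and turn from the pose commanded when the call began, along the tool's axes at that moment; what a row does not reach only later rows make up. A row lasts 1/10 s, in which the tool goes at most 50 mm and 8.59 degrees, less where a joint would pass 70% of its speed; a pose out of reach is approached as far as the arm can. A call with a gripper value outside its range is refused whole. The fingers move at their own pace and stop on an object; the grip force is fixed at half the most. Time passes only in rows, so rows that repeat a pose let the fingers close. It gives the time, the measured TCP pose, the force and the opening at its end, in the units of the state.
- sense(): the state, without advancing time (a new reading comes with each control period).
- capture(name): name is "scene" or "side" or "wrist"; returns the picture (384x512x3 uint8, red, green, blue); there is no depth.
- get_calibration(name): a dict with "K" (3x3 intrinsics, pixels), "T" (4x4, takes a point from camera to world coordinates). Camera axes: x right, y up, looking along -z (the intrinsics and any distortion apply to the point x, -y, -z); pixel columns grow to the right and rows downward; lengths in m; the calibration is good to about 2 mm. A picture is of the moment at which its call begins: read the wrist's pose just before it. get_calibration takes no time and is no camera call; for the wrist camera it gives the pose at the moment of the call.
- finish_job(): hands the job in, once; it reports no verdict.
Trained networks look in the newest picture that a camera, given by its name, has taken for a name from the list of things; names that differ only in an ending like _2 or _b are one class to them, and where a whole thing is asked for, a point or a joint stands for the part that bears it (a point fixed in the world has none). Each returns a list of dicts, best first, with "conf" (0 to 1); they miss things now and then, are a little off and sometimes report something else, mostly with a low value. They report only what shows in the picture. A call takes as long as a camera call. They do not tell look-alikes from the thing itself.
- spot_in(camera, target): "extent" ([left, top, right, bottom] as shares, 0 to 1, of the picture: columns of its width, rows of its height, round what is visible of it).
- spot_point(camera, target): "location" ([column, row] as shares, 0 to 1, of the picture: columns of its width, rows of its height: a listed point, or the origin of a listed thing).
The state is a dict: "time_s": time; "joints": joint angles; "joint_velocities": joint speeds; "effort": joint torques, N m; "tcp_pos": TCP position; "ee_rot": TCP orientation; "wrist_force": force on the tool from outside, world axes, zero at the start; "moment": the same for the moment, N m; "gripper_width": opening from 0.0 (shut) to 1.0 (fully open).
Only numpy, scipy, OpenCV 4.12 (cv2) and the standard library are available. Lean on these libraries where they do the work, as an engineer would, in place of code of your own. Each camera call takes 0.05 s, during which the arm holds its last target.

## Working session

There is one attempt and no reset: what is moved stays moved. The work goes in short steps, Python scripts to look and compute and a shell command to move; the robot and the scene stay as the last step left them, time stands still between calls to the robot, and variables do not carry over. Pictures are saved under pics/ and viewed, and the job is handed in when it is done.

```bash
ls; mkdir -p pics
python3 - <<'E'
from station import *
import cv2, numpy as np
s=sense(); print(s)
for n in ["scene","side","wrist"]:
    im=capture(n); cv2.imwrite(f"pics/{n}0.png",cv2.cvtColor(im,cv2.COLOR_RGB2BGR))
    c=get_calibration(n); print(n,np.round(c["K"],1).tolist(),np.round(c["T"],4).tolist(),[k for k in c])
E
```

```text
pics
{'time_s': 0.0, 'joints': array([ 8.87831823e+01,  2.20918538e+01,  3.80217646e-01, -2.95064903e-02,
       -6.84107047e+01, -1.48178043e+01]), 'joint_velocities': array([ 0.02872189, -0.07920516,  0.04316257,  0.02773717,  0.12969587,
        0.01502985]), 'effort': array([-6.77364351e-04, -3.90658915e+01,  1.87405032e+01,  4.21976209e+00,
        1.10132917e-02, -1.81151140e-04]), 'tcp_pos': array([0.17243618, 0.6001198 , 0.22144974]), 'ee_rot': array([[ 9.61042484e-01, -2.76400196e-01, -5.24091647e-04],
       [-2.76400681e-01, -9.61040140e-01, -2.12455294e-03],
       [ 8.35537402e-05,  2.18664492e-03, -9.99997606e-01]]), 'wrist_force': array([0.04751104, 0.42867255, 0.00739001]), 'moment': array([-0.00074577,  0.00394189,  0.02430053]), 'gripper_width': 1.0007219813678783}
scene [[354.9, 0.0, 259.9], [0.0, 354.9, 195.9], [0.0, 0.0, 1.0]] [[-0.7649, -0.4742, 0.4359, 0.9959], [0.6441, -0.5627, 0.5181, 0.5458], [-0.0004, 0.6771, 0.7359, 0.757], [0.0, 0.0, 0.0, 1.0]] ['K', 'T']
side [[450.3, 0.0, 258.6], [0.0, 450.3, 191.3], [0.0, 0.0, 1.0]] [[-0.9786, 0.1275, -0.1618, 0.4055], [-0.2053, -0.6685, 0.7149, 0.8349], [-0.017, 0.7327, 0.6803, 0.8032], [0.0, 0.0, 0.0, 1.0]] ['K', 'T']
wrist [[274.7, 0.0, 257.1], [0.0, 274.7, 195.5], [0.0, 0.0, 1.0]] [[-0.2757, 0.9305, 0.2414, 0.2384], [-0.9613, -0.2673, -0.0675, 0.5815], [0.0018, -0.2506, 0.9681, 0.3853], [0.0, 0.0, 0.0, 1.0]] ['K', 'T']
```

View pics/scene0.png

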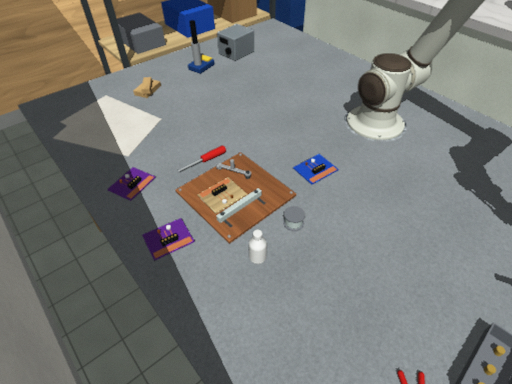

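View pics/side0.png

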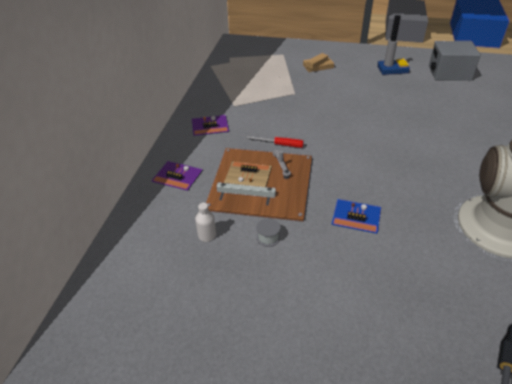

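View pics/wrist0.png

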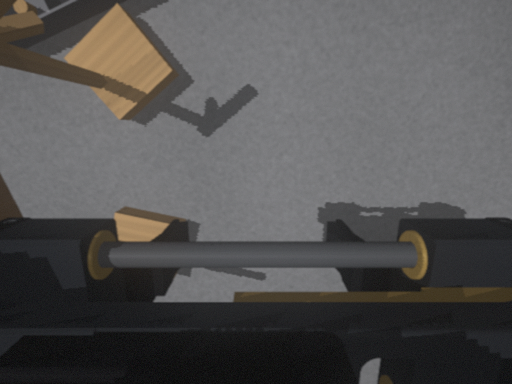

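The scene view shows the jig near (235,195), with the board at (222,192), the fence at (240,205) and the clip at (235,170). The bystanders are the spool (294,218), the bottle (258,247) and the screwdriver (205,158). The purple and blue boards are decoys. In the side view the jig is at (262,182). Next I'll localize all of these.

```bash
cat > h.py <<'E'
from station import *
import cv2, numpy as np
def ray(c,px):
    K,T=np.array(c["K"]),np.array(c["T"])
    d=np.linalg.solve(K,[px[0],px[1],1.0]); d=np.array([d[0],-d[1],-d[2]])
    return T[:3,3],T[:3,:3]@d
def onz(c,px,z):
    o,d=ray(c,px); return o+d*(z-o[2])/d[2]
def proj(c,p):
    K,T=np.array(c["K"]),np.array(c["T"])
    q=T[:3,:3].T@(np.asarray(p)-T[:3,3]); q=np.array([q[0],-q[1],-q[2]]); q=K@q; return q[:2]/q[2]
def save(n,im): cv2.imwrite(f"pics/{n}.png",cv2.cvtColor(im,cv2.COLOR_RGB2BGR))
def crop(n,im,x0,y0,x1,y1,f):
    save(n,cv2.resize(im[y0:y1,x0:x1],None,fx=f,fy=f,interpolation=cv2.INTER_CUBIC))
E
python3 - <<'E'
from h import *
Z={"jig":0,"fence":.012,"board":.012,"block_face":.024,"board_corner_a":.012,"board_corner_b":.012,"clip":.028,"clip_post":.062,"clip_foot":.014,"screwdriver":.01,"spool":0,"flux_bottle":0}
for cam in ["scene","side"]:
    im=capture(cam); c=get_calibration(cam)
    x=crop(cam+"1",im,*( (165,140,315,275) if cam=="scene" else (185,120,335,255)),5)
    for t,z in Z.items():
        for r in spot_point(cam,t)[:4]:
            p=np.array(r["location"])*[512,384]; print(cam,t,round(r["conf"],2),p.round(1),onz(c,p,z).round(4)[:2])
print(sense()["time_s"])
E
```

```text
scene jig 0.72 [247.9 175.5] [ 0.5211 -0.0757]
scene fence 0.86 [240.4 207.6] [0.6244 0.0201]
scene board 0.89 [168.1 239.6] [ 0.8327 -0.0139]
scene board 0.72 [315.8 173. ] [0.3644 0.0584]
scene board 0.67 [220.7 194.1] [ 0.6361 -0.0564]
scene board 0.63 [131.1 183.6] [ 0.8132 -0.261 ]
scene block_face 0.87 [215.8 189.1] [ 0.6412 -0.0717]
scene block_face 0.82 [170.5 239.9] [ 8.311e-01 -2.000e-04]
scene block_face 0.66 [133.2 184.6] [ 0.8134 -0.2403]
scene block_face 0.62 [319.2 169.7] [0.3563 0.0628]
scene board_corner_a 0.87 [317.2 151.2] [ 0.2872 -0.0095]
scene board_corner_a 0.8 [108. 189.] [ 0.8747 -0.2839]
scene board_corner_a 0.75 [130.7 171.2] [ 0.79   -0.3108]
scene board_corner_a 0.74 [289.3 224.7] [0.5621 0.1511]
scene board_corner_b 0.87 [317.2 151.2] [ 0.2872 -0.0095]
scene board_corner_b 0.8 [108. 189.] [ 0.8747 -0.2839]
scene board_corner_b 0.75 [130.7 171.2] [ 0.79   -0.3108]
scene board_corner_b 0.74 [289.3 224.7] [0.5621 0.1511]
scene clip 0.59 [246.5 174.2] [ 0.5384 -0.0598]
scene clip 0.4 [294.6 222.2] [0.555  0.1624]
scene clip_post 0.74 [230.4 158. ] [ 0.5531 -
[... 1018 characters left out ...]
[ 0.5782 -0.0113]
side board_corner_b 0.98 [200.5 168.5] [ 0.7691 -0.0563]
side board_corner_b 0.92 [223.9 117.7] [ 0.7706 -0.3084]
side board_corner_b 0.8 [168.1 163.1] [ 0.8651 -0.062 ]
side board_corner_b 0.76 [265.6 188.2] [ 0.5782 -0.0113]
side clip 0.66 [249.1 167.2] [ 0.6346 -0.0678]
side clip 0.57 [288.1 168.6] [ 0.5308 -0.0813]
side clip 0.25 [281.3 151. ] [ 0.5616 -0.1535]
side clip_post 0.64 [280.1 150.9] [ 0.5579 -0.1099]
side clip_foot 0.49 [273.  154.9] [ 0.5843 -0.1493]
side screwdriver 0.54 [274.7 141.5] [ 0.5919 -0.2175]
side screwdriver 0.36 [265.4 190.1] [ 0.5777 -0.0061]
side spool 0.81 [266.3 239.2] [0.5448 0.1497]
side flux_bottle 0.69 [206.5 236. ] [0.6861 0.167 ]
1.45
```

View pics/scene1.png

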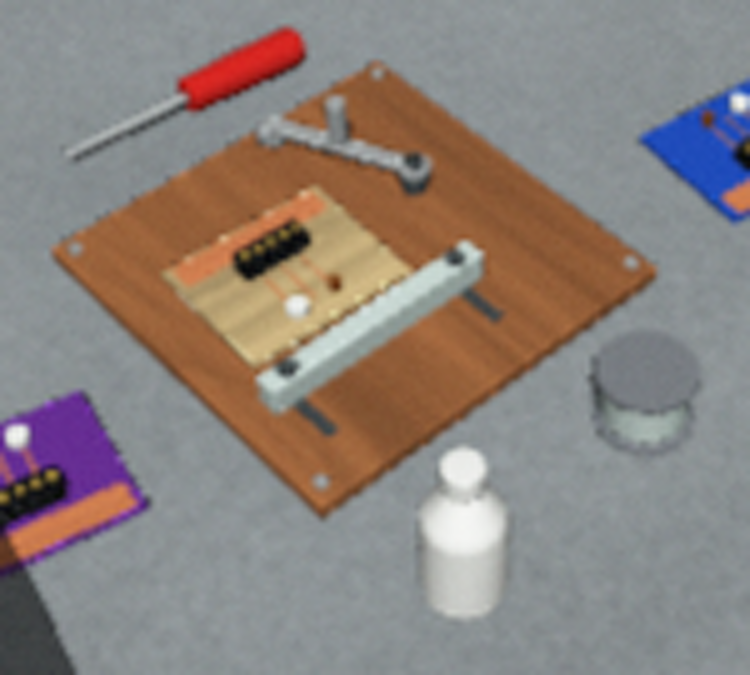

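View pics/side1.png

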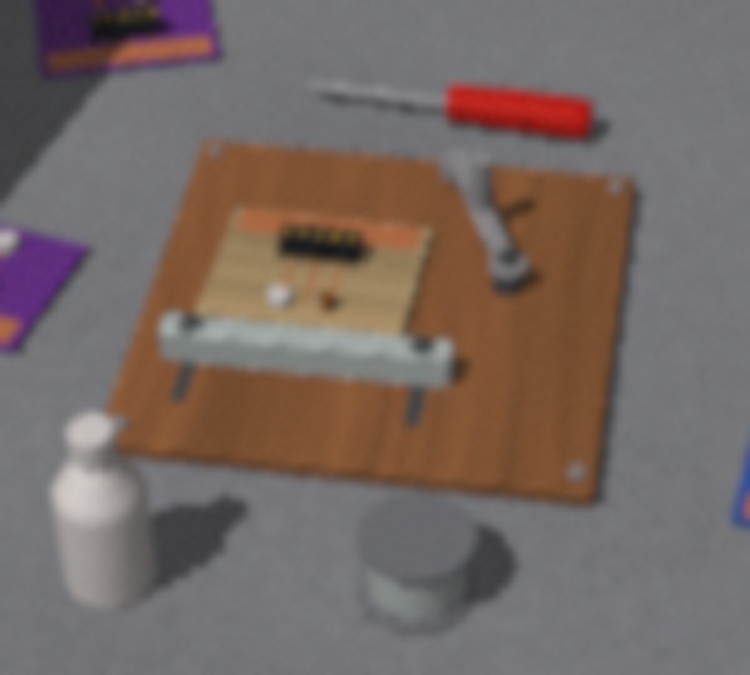

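Run:
```python
from h import *
from scipy.optimize import least_squares
C={"scene":[(54,252),(375,62),(655,268),(322,512)],"side":[(203,143),(634,180),(594,492),(107,450)]}
off={"scene":(165,140),"side":(185,120)}
for cam in C:
    c=get_calibration(cam)
    P=np.array([onz(c,(np.array(u)+.5)/5-.5+off[cam],.012)[:2] for u in C[cam]])
    print(cam,P.round(4).tolist(),[round(np.linalg.norm(P[i]-P[i-1]),4) for i in range(4)])
    # fit
    if cam=="scene": L=[(190,-105),(-60,-105),(-60,145),(190,145)]
    else: L=[(190,-105),(-60,-105),(-60,145),(190,145)]
    L=np.array(L)/1000
    def f(v):
        R=np.array([[np.cos(v[2]),-np.sin(v[2])],[np.sin(v[2]),np.cos(v[2])]]); return (L@R.T+v[:2]-P).ravel()
    s=least_squares(f,[.53,-.07,0]); print(s.x.round(4),(s.fun*1e3).round(1))
    # fence top edge, board corners, clip
    for n,u,z in ({"scene":[("fence far-L near edge",(258,380),.032),("fence R",(466,244),.032),("postTop",(336,101),.062),("boardTL",(165,272),.017),("boardTR",(318,188),.017),("boardBL",(255,365),.017),("blockL",(236,262),.031),("blkR",(303,225),.031)],"side":[("fenceL",(163,320),.032),("fenceR",(452,346),.032),("boardTL",(238,207),.017),("boardTR",(433,227),.017)]}[cam]):
        p=onz(c,(np.array(u)+.5)/5-.5+off[cam],z)
        v=s.x;R=np.array([[np.cos(v[2]),-np.sin(v[2])],[np.sin(v[2]),np.cos(v[2])]])
        print(n,p[:2].round(4),"jig",(R.T@(p[:2]-v[:2])).round(4))
```

```text
scene [[0.727, -0.1542], [0.4811, -0.1677], [0.4696, 0.0793], [0.7178, 0.0927]] [np.float64(0.2471), np.float64(0.2463), np.float64(0.2473), np.float64(0.2486)]
[ 0.5349 -0.0606  0.048 ] [ 2.7 -2.1 -1.1 -0.7 -1.6  2.  -0.1  0.7]
fence far-L near edge [0.7004 0.0151] jig [0.169  0.0676]
fence R [0.5526 0.0095] jig [0.021  0.0691]
postTop [ 0.5547 -0.1068] jig [ 0.0176 -0.0471]
boardTL [ 0.6887 -0.0951] jig [ 0.1519 -0.0419]
boardTR [ 0.5812 -0.0939] jig [ 0.0446 -0.0355]
boardBL [ 0.6894 -0.0056] jig [0.157  0.0475]
blockL [ 0.6597 -0.0637] jig [ 0.1245 -0.0092]
blkR [ 0.6137 -0.063 ] jig [ 0.0786 -0.0062]
side [[0.726, -0.157], [0.478, -0.1686], [0.4676, 0.0764], [0.7083, 0.0935]] [np.float64(0.2512), np.float64(0.2482), np.float64(0.2453), np.float64(0.2413)]
[ 0.5312 -0.0626  0.0577] [ 1.   0.5 -0.7 -2.3 -4.6  2.2  4.3 -0.5]
fenceL [0.6995 0.0163] jig [0.1726 0.0691]
fenceR [0.5501 0.0079] jig [0.0229 0.0693]
boardTL [ 0.6898 -0.098 ] jig [ 0.1562 -0.0445]
boardTR [ 0.5804 -0.101 ] jig [ 0.0469 -0.0411]
```

```bash
python3 -m inch '[{"fingers":1,"delta_pos":[63.7,54.1,2],"spin":71},{"fingers":1,"delta_pos":[63.7,54.1,2],"spin":71},{"fingers":1,"delta_pos":[63.7,54.1,2],"spin":71},{"fingers":1,"delta_pos":[63.7,54.1,2],"spin":71},{"fingers":1,"delta_pos":[63.7,54.1,2],"spin":71},{"fingers":1,"delta_pos":[63.7,54.1,2],"spin":71},{"fingers":1,"delta_pos":[63.7,54.1,2],"spin":71},{"fingers":1,"delta_pos":[63.7,54.1,2],"spin":71},{"fingers":1,"delta_pos":[63.7,54.1,2],"spin":71},{"fingers":1,"delta_pos":[63.7,54.1,2],"spin":71},{"fingers":1,"delta_pos":[63.7,54.1,2],"spin":71},{"fingers":1,"delta_pos":[63.7,54.1,2],"spin":71},{"fingers":1,"delta_pos":[63.7,54.1,2],"spin":71},{"fingers":1,"delta_pos":[63.7,54.1,2],"spin":71},{"fingers":1,"delta_pos":[63.7,54.1,2],"spin":71},{"fingers":1,"delta_pos":[63.7,54.1,2],"spin":71},{"fingers":1,"delta_pos":[63.7,54.1,2],"spin":71},{"fingers":1,"delta_pos":[63.7,54.1,2],"spin":71},{"fingers":1,"delta_pos":[63.7,54.1,2],"spin":71}]'
python3 - <<'E'
from h import *
im=capture("wrist"); save("w1",im); c=get_calibration("wrist")
s=sense(); print(s["time_s"],s["tcp_pos"],s["ee_rot"].round(3).tolist())
for t,z in {"clip_post":.062,"clip":.028,"clip_foot":.014,"block_face":.024,"board":.012,"fence":.012}.items():
    for r in spot_point("wrist",t)[:2]:
        p=np.array(r["location"])*[512,384]; print(t,round(r["conf"],2),p.round(1),onz(c,p,z).round(4)[:2])
E
```

```text
time_s: 3.35
tcp_pos: [0.6352, -0.0959, 0.2018]
ee_rot: [[0.05, -0.999, -0.001], [-0.999, -0.05, 0.0], [-0.0, 0.001, -1.0]]
wrist_force: [-0.8, 1.5, 0.3]
gripper_width: 0.118
3.4 [ 0.6349675  -0.09498983  0.20225348] [[0.052, -0.999, -0.001], [-0.999, -0.052, 0.0], [-0.0, 0.001, -1.0]]
clip_post 0.75 [327.8 180.4] [ 0.5559 -0.1064]
clip 0.58 [337.7 206.9] [ 0.5299 -0.0662]
clip_foot 0.75 [305.  138.5] [ 0.5776 -0.1492]
block_face 0.88 [449.2 289.4] [0.3561 0.0477]
block_face 0.69 [256.3 199.6] [ 0.6347 -0.0694]
board 0.95 [114.8  14.8] [ 0.8063 -0.2752]
board 0.91 [254.4 209.5] [ 0.6364 -0.0521]
```

View pics/w1.png

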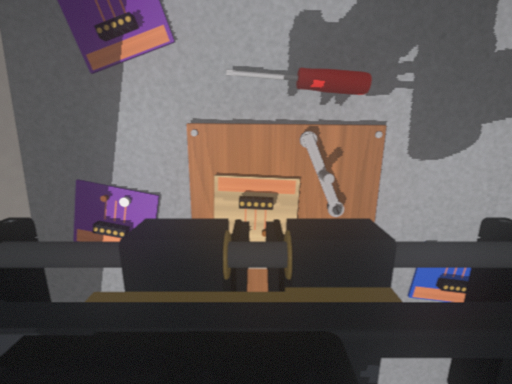

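The wrist view shows the board at (256,205), its block at (256,202), the post at (328,178) and the pivot at (336,208). All of these agree with the other cameras. Now I'll go down behind the block.

```bash
python3 -m inch '[{"fingers":1,"delta_pos":[0,0,5],"spin":0},{"fingers":1,"delta_pos":[0,0,10],"spin":0},{"fingers":1,"delta_pos":[0,0,14],"spin":0},{"fingers":1,"delta_pos":[0,0,17],"spin":0},{"fingers":1,"delta_pos":[0,0,18],"spin":0},{"fingers":1,"delta_pos":[0,0,18],"spin":0},{"fingers":1,"delta_pos":[0,0,18],"spin":0},{"fingers":1,"delta_pos":[0,0,18],"spin":0}]'
python3 - <<'E'
from h import *
im=capture("wrist"); save("w2",im)
im=capture("side"); crop("s2",im,185,100,345,220,5)
print(sense()["tcp_pos"],sense()["wrist_force"])
E
```

```text
time_s: 4.5
tcp_pos: [0.637, -0.095, 0.025]
ee_rot: [[0.052, -0.999, 0.004], [-0.999, -0.052, 0.0], [0.0, -0.004, -1.0]]
wrist_force: [0.5, 0.2, 0.8]
gripper_width: 0.115
[ 0.63653911 -0.09510469  0.02454434] [-0.77681127  0.30504311  0.06299043]
```

View pics/s2.png

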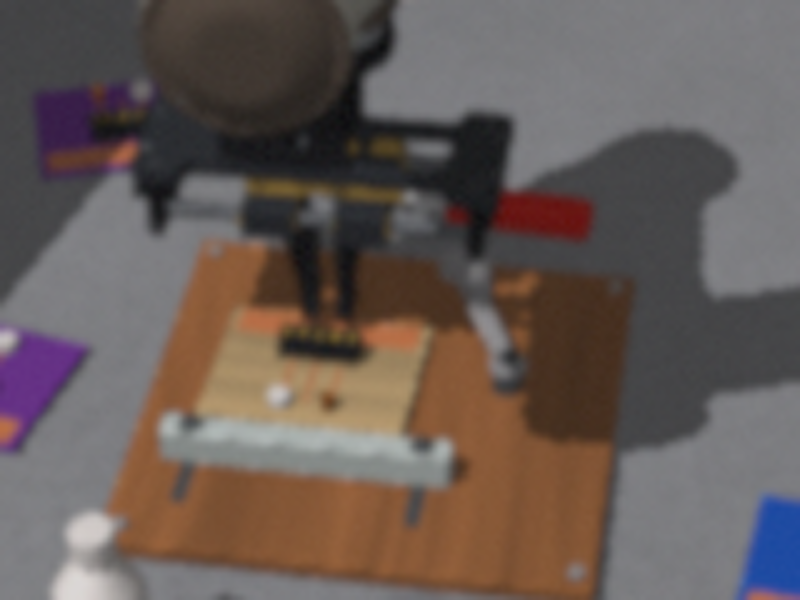

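View pics/w2.png

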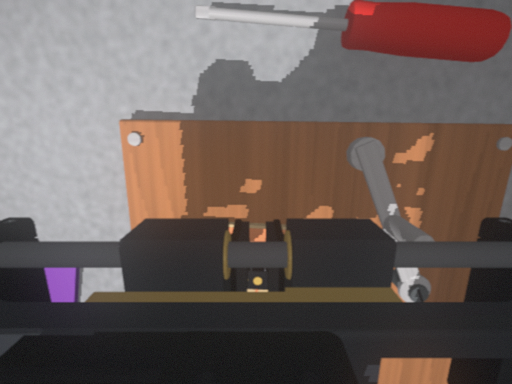

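```bash
python3 -m inch '[{"fingers":1,"delta_pos":[0,0,0.4],"spin":0},{"fingers":1,"delta_pos":[-0.5,0,0.4],"spin":0},{"fingers":1,"delta_pos":[-1.0,0,0.4],"spin":0},{"fingers":1,"delta_pos":[-1.2,0,0.4],"spin":0},{"fingers":1,"delta_pos":[-1.4,0,0.4],"spin":0},{"fingers":1,"delta_pos":[-1.6,0,0.4],"spin":0},{"fingers":1,"delta_pos":[-1.8,0,0.4],"spin":0},{"fingers":1,"delta_pos":[-2.0,0,0.4],"spin":0},{"fingers":1,"delta_pos":[-2.2,0,0.4],"spin":0},{"fingers":1,"delta_pos":[-2.4,0,0.4],"spin":0},{"fingers":1,"delta_pos":[-2.4,0,0.4],"spin":0}]'
python3 - <<'E'
from h import *
im=capture("side"); crop("s3",im,185,100,345,220,5)
im=capture("scene"); crop("c3",im,165,140,315,260,5)
print(sense()["tcp_pos"],sense()["wrist_force"])
E
```

```text
time_s: 5.7
tcp_pos: [0.6342, -0.0709, 0.0186]
ee_rot: [[0.052, -0.999, 0.0], [-0.999, -0.052, 0.0], [-0.0, -0.0, -1.0]]
wrist_force: [1.0, 0.4, 0.1]
gripper_width: 0.113
[ 0.63425676 -0.07105406  0.01862707] [0.00430927 1.09904429 0.25248225]
```

View pics/s3.png

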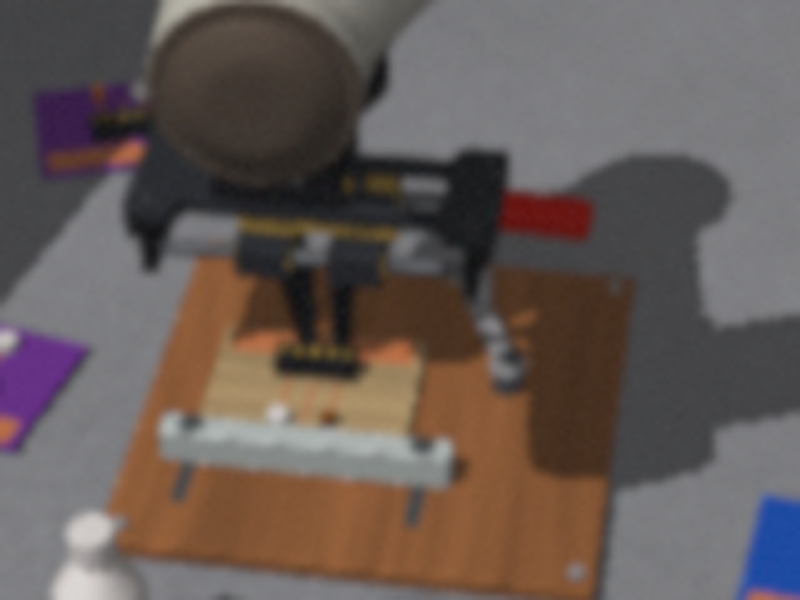

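View pics/c3.png

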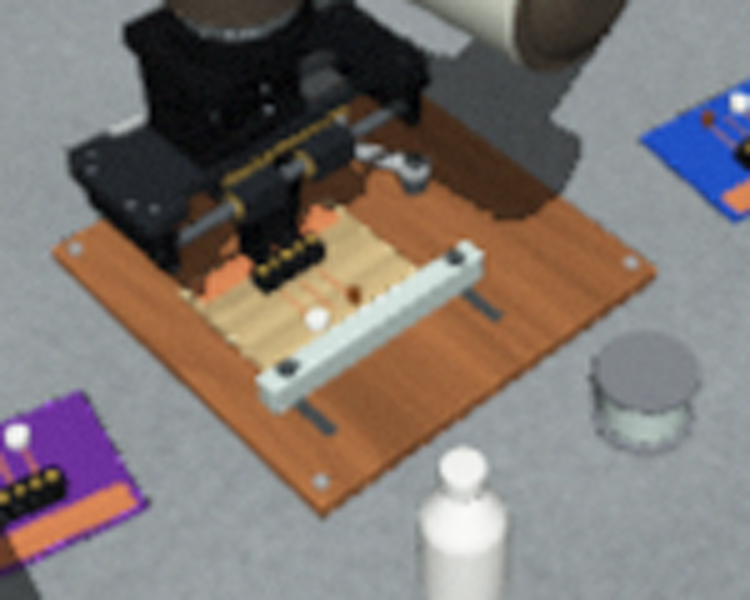

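The board has moved about 7 mm and is turning square. I'll keep pushing in small steps, with the fingertips raised 2 mm.

```bash
python3 -m inch '[{"fingers":1,"delta_pos":[0,0,-0.15],"spin":0},{"fingers":1,"delta_pos":[-0.15,0,-0.15],"spin":0},{"fingers":1,"delta_pos":[-0.3,0,-0.15],"spin":0},{"fingers":1,"delta_pos":[-0.45,0,-0.15],"spin":0},{"fingers":1,"delta_pos":[-0.5,0,-0.15],"spin":0}]'; python3 -m inch '[{"fingers":1,"delta_pos":[-0.1,0,0],"spin":0},{"fingers":1,"delta_pos":[-0.2,0,0],"spin":0},{"fingers":1,"delta_pos":[-0.2,0,0],"spin":0}]'
python3 - <<'E'
from h import *
im=capture("side"); crop("s4",im,185,100,345,220,5)
print(sense()["tcp_pos"],sense()["wrist_force"])
E
```

```text
time_s: 6.3
tcp_pos: [0.6337, -0.0686, 0.0204]
ee_rot: [[0.052, -0.999, -0.001], [-0.999, -0.052, -0.003], [0.003, 0.001, -1.0]]
wrist_force: [-0.3, -10.0, -0.4]
gripper_width: 0.115
time_s: 6.6
tcp_pos: [0.6336, -0.0684, 0.0208]
ee_rot: [[0.051, -0.999, -0.001], [-0.999, -0.051, -0.005], [0.004, 0.001, -1.0]]
wrist_force: [0.8, -15.5, 1.0]
gripper_width: 0.115
[ 0.63363152 -0.06836165  0.02078246] [  0.91364145 -14.56623926   1.72240654]
```

View pics/s4.png

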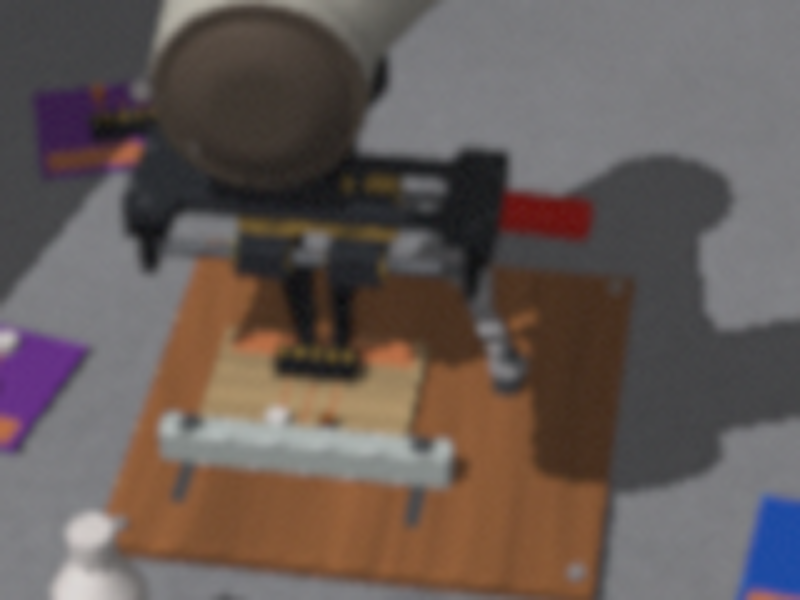

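15 N with no further travel means the board is against something, presumably the fence. I'll back off and measure whether it is flush.

```bash
python3 -m inch '[{"fingers":1,"delta_pos":[0.5,0,0],"spin":0},{"fingers":1,"delta_pos":[1.5,0,0],"spin":0},{"fingers":1,"delta_pos":[2.5,0,-3],"spin":0},{"fingers":1,"delta_pos":[4,0,-8],"spin":0},{"fingers":3,"delta_pos":[5,-5,-12],"spin":0},{"fingers":4,"delta_pos":[6,-8,-14],"spin":-24},{"fingers":4,"delta_pos":[6,-8,-14],"spin":-24},{"fingers":4,"delta_pos":[6,-8,-14],"spin":-24},{"fingers":4,"delta_pos":[6,-8,-14],"spin":-24},{"fingers":4,"delta_pos":[6,-8,-14],"spin":-24}]'
python3 - <<'E'
from h import *
im=capture("side"); crop("s5",im,200,130,310,212,7)
im=capture("scene"); crop("c5",im,185,150,285,225,8)
im=capture("wrist"); save("w5",im)
print(sense()["tcp_pos"],sense()["wrist_force"])
E
```

```text
time_s: 7.65
tcp_pos: [0.7165, -0.1198, 0.1596]
ee_rot: [[0.451, -0.892, -0.001], [-0.892, -0.451, 0.0], [-0.001, 0.001, -1.0]]
wrist_force: [0.2, -0.6, -0.9]
gripper_width: 0.451
[ 0.71655349 -0.11985276  0.15990577] [0.61883831 0.18709285 0.16249198]
```

View pics/s5.png

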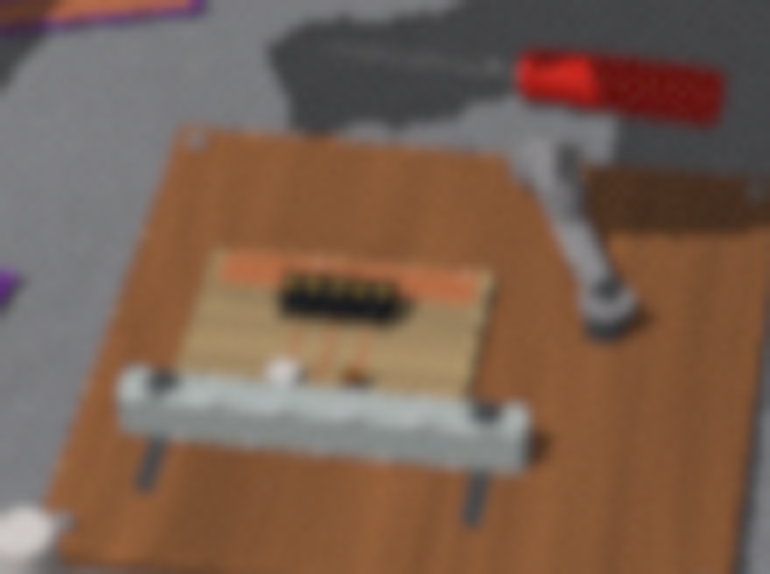

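View pics/c5.png

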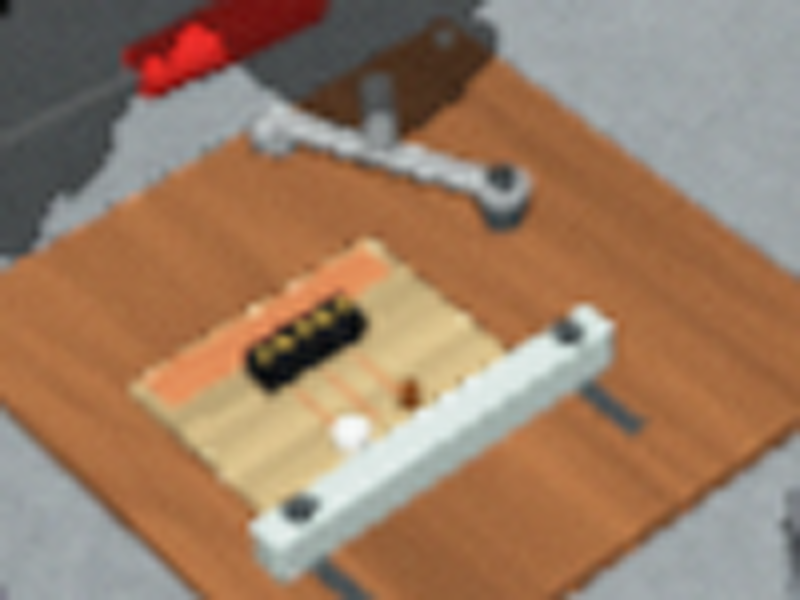

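View pics/w5.png

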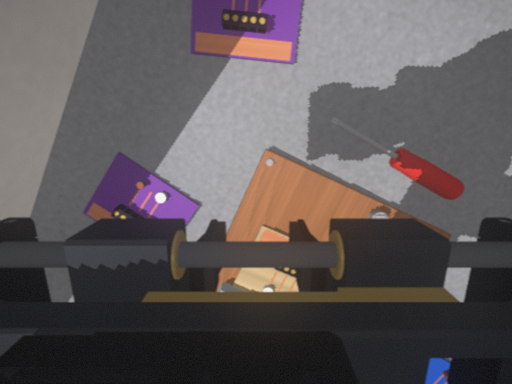

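```bash
cat >> h.py <<'E'
def meas(cam,off,f,pts):
    c=get_calibration(cam); return {n:onz(c,(np.array(u)+.5)/f-.5+off,z)[:2] for n,(u,z) in pts.items()}
E
python3 - <<'E'
from h import *
for cam,off,f,pts in [("side",(200,130),7,{"TL":((215,251),.017),"TR":((493,269),.017),"FL":((122,368),.032),"FR":((530,403),.032)}),
 ("scene",(185,150),8,{"TL":((133,387),.017),"TR":((372,240),.017),"FL":((253,522),.032),"FR":((592,305),.032)})]:
    m=meas(cam,off,f,pts); d=m["FL"]-m["FR"]; L=np.linalg.norm(d); d/=L; n=np.array([-d[1],d[0]])
    print(cam,{k:v.round(4).tolist() for k,v in m.items()},"fence len",L,"yaw",np.arctan2(d[1],d[0]))
    for k in ("TL","TR"): print(k,"dist to face",((m["FR"]-m[k])@n).round(4))
    print("board yaw",np.arctan2(*(m["TL"]-m["TR"])[::-1]))
E
```

```text
side {'TL': [0.6902, -0.0784], 'TR': [0.5812, -0.0878], 'FL': [0.7015, 0.0109], 'FR': [0.5505, 0.0016]} fence len 0.15131749778398887 yaw 0.0613323468373532
TL dist to face 0.0884
TR dist to face 0.0912
board yaw 0.08608576381780914
scene {'TL': [0.6893, -0.0759], 'TR': [0.5807, -0.0804], 'FL': [0.6989, 0.0129], 'FR': [0.5491, 0.0087]} fence len 0.1497972040153003 yaw 0.02754368273801191
TL dist to face 0.0884
TR dist to face 0.09
board yaw 0.04182549423821854
```

The board is consistent with flush: its rear edge measures 88–91 mm from the fence face, where 90 is expected. Next I'll look at the clip close up, from above the pivot.

```bash
python3 -m inch '[{"fingers":4,"delta_pos":[-13.2,13.8,4],"spin":0},{"fingers":4,"delta_pos":[-13.2,13.8,4],"spin":0},{"fingers":4,"delta_pos":[-13.2,13.8,4],"spin":0},{"fingers":4,"delta_pos":[-13.2,13.8,4],"spin":0},{"fingers":4,"delta_pos":[-13.2,13.8,4],"spin":0},{"fingers":4,"delta_pos":[-13.2,13.8,4],"spin":0},{"fingers":4,"delta_pos":[-13.2,13.8,4],"spin":0}]'
python3 - <<'E'
from h import *
s=sense(); im=capture("wrist"); save("w6",im); c=get_calibration("wrist")
print(s["tcp_pos"],s["ee_rot"].round(3).tolist())
for t,z in {"clip_post":.062,"clip":.028,"clip_foot":.014}.items():
    for r in spot_point("wrist",t)[:2]:
        p=np.array(r["location"])*[512,384]; print(t,round(r["conf"],2),p.round(1),onz(c,p,z).round(4)[:2])
E
```

```text
time_s: 8.5
tcp_pos: [0.5358, -0.0648, 0.1211]
ee_rot: [[0.453, -0.891, 0.003], [-0.891, -0.453, 0.0], [0.001, -0.003, -1.0]]
wrist_force: [0.1, -0.2, -0.3]
gripper_width: 0.456
[ 0.53578532 -0.0648199   0.12109405] [[0.453, -0.891, 0.003], [-0.891, -0.453, 0.0], [0.001, -0.003, -1.0]]
clip_post 0.81 [257.5 153.4] [ 0.5567 -0.1058]
clip 0.73 [263.7 198.4] [ 0.5302 -0.067 ]
clip_foot 0.9 [259.   97.3] [ 0.5768 -0.1484]
clip_foot 0.28 [160.2 175.5] [ 0.6312 -0.0379]
```

View pics/w6.png

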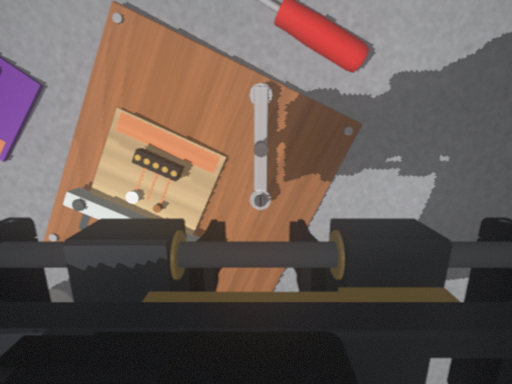

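Run:
```python
from h import *
im=cv2.cvtColor(cv2.imread("pics/w6.png"),cv2.COLOR_BGR2RGB)
crop("w6a",im,220,75,300,215,4); crop("w6b",im,60,95,240,235,4)
```

```text
(no output)
```

View pics/w6a.png

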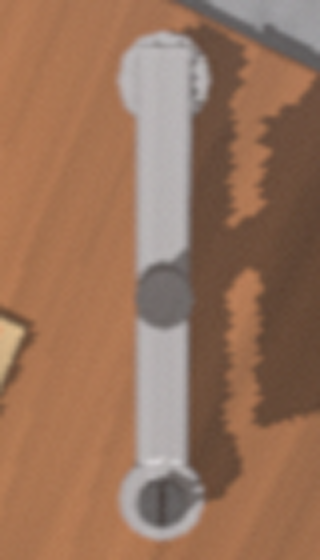

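View pics/w6b.png

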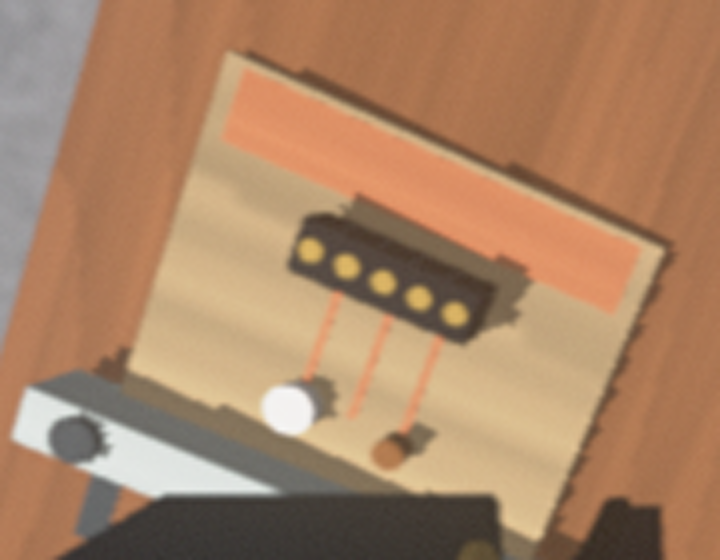

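Run:
```python
from h import *
o=(60,95)
m=meas("wrist",o,4,{"TL":((228,53),.017),"TR":((668,246),.017),"BL":((130,372),.017),"BR":((540,540),.017),"F1":((30,388),.032),"F2":((280,489),.032),"Fbot":((80,370),.012),"bL":((305,214),.031),"bR":((493,288),.031)})
print({k:v.round(4).tolist() for k,v in m.items()})
a=lambda p,q:np.arctan2(*(m[p]-m[q])[::-1]).round(4)
print("board yaw",a("TL","TR"),"fence",a("F1","F2"),"block",a("bL","bR"),"TL-BL",np.linalg.norm(m["TL"]-m["BL"]),np.linalg.norm(m["TL"]-m["TR"]))
d=m["F1"]-m["F2"];d/=np.linalg.norm(d);n=np.array([-d[1],d[0]])
for k in m: print(k,((m["F1"]-m[k])@n).round(4))
m=meas("wrist",(220,75),4,{"post":((163,296),.062),"piv":((161,500),.032),"foot":((163,79),.028)})
print({k:v.round(4).tolist() for k,v in m.items()})
d=m["post"]-m["piv"];print(np.linalg.norm(d),np.degrees(np.arctan2(d[1],d[0])))
d=m["foot"]-m["piv"];print(np.linalg.norm(d),np.degrees(np.arctan2(d[1],d[0])))
# swing path rel
```

```text
{'TL': [0.6891, -0.0802], 'TR': [0.5792, -0.0862], 'BL': [0.6851, 0.0028], 'BR': [0.5762, -0.0026], 'F1': [0.6982, 0.01], 'F2': [0.6369, 0.0069], 'Fbot': [0.6988, 0.0105], 'bL': [0.6552, -0.0574], 'bR': [0.6104, -0.0612]}
board yaw 0.0543 fence 0.0497 block 0.0845 TL-BL 0.08309448329502658 0.11010677520336952
TL 0.0896
TR 0.0901
BL 0.0065
BR 0.0065
F1 0.0
F2 -0.0
Fbot -0.0005
bL 0.0651
bR 0.0667
{'post': [0.5555, -0.1105], 'piv': [0.5326, -0.0655], 'foot': [0.5754, -0.1501]}
0.050460632527435316 -63.02726768779326
0.0947125870821148 -63.17797144489484
```

The close view gives the post at (0.5555,-0.1105), 50.5 mm from the pivot at −63.1°, so the swing angle is about 0. The board edge is 89.6 and 90.1 mm from the fence face at its two ends, so it is flush. Now I'll go to the post and grip it.

```bash
python3 -m inch '[{"fingers":4,"delta_pos":[3,0.2,0],"spin":0},{"fingers":4,"delta_pos":[5,0.3,1],"spin":0},{"fingers":4,"delta_pos":[5,0.3,4],"spin":0},{"fingers":4,"delta_pos":[5,0.3,7],"spin":0},{"fingers":4,"delta_pos":[5,0.3,8.2],"spin":0},{"fingers":4,"delta_pos":[5,0.3,8.2],"spin":0},{"fingers":4,"delta_pos":[5,0.3,8.2],"spin":0}]'
python3 - <<'E'
from h import *
im=capture("wrist"); save("w7",im)
im=capture("side"); crop("s7",im,230,100,340,190,6)
E
```

```text
time_s: 9.4
tcp_pos: [0.555, -0.1109, 0.0388]
ee_rot: [[0.454, -0.891, 0.001], [-0.891, -0.454, -0.0], [0.001, -0.001, -1.0]]
wrist_force: [0.1, 0.1, 0.9]
gripper_width: 0.458
```

View pics/w7.png

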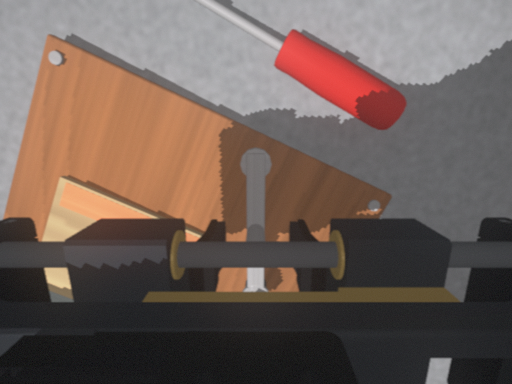

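View pics/s7.png

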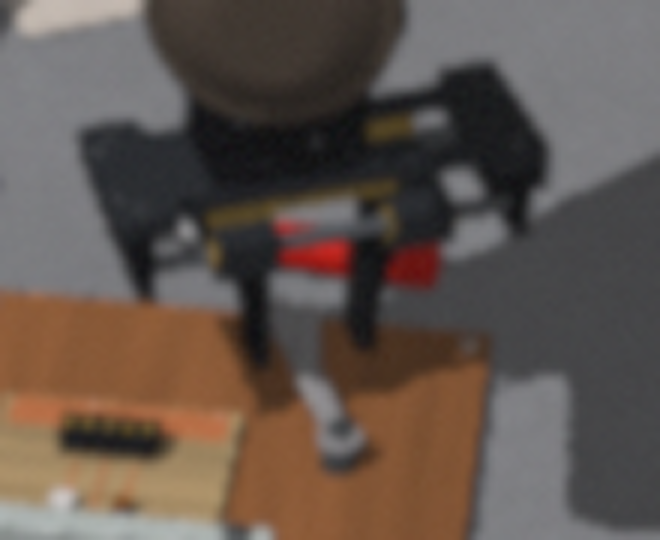

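The post is centred between the fingers, so I'll close on it.

```bash
python3 -m inch '[{"fingers":0,"delta_pos":[0,0,0],"spin":0},{"fingers":0,"delta_pos":[0,0,0],"spin":0},{"fingers":0,"delta_pos":[0,0,0],"spin":0},{"fingers":0,"delta_pos":[0,0,0],"spin":0},{"fingers":0,"delta_pos":[0,0,0],"spin":0},{"fingers":0,"delta_pos":[0,0,0],"spin":0}]'
```

```text
time_s: 10.1
tcp_pos: [0.5552, -0.1105, 0.0384]
ee_rot: [[0.454, -0.891, 0.003], [-0.891, -0.454, 0.0], [0.001, -0.002, -1.0]]
wrist_force: [2.4, 2.2, -0.4]
gripper_width: 0.129
```

```bash
python3 -m inch '[{"fingers":0,"delta_pos":[0,0,-0.2],"spin":0},{"fingers":0,"delta_pos":[-0.05,0,-0.4],"spin":0},{"fingers":0,"delta_pos":[-0.1,0,-0.5],"spin":0},{"fingers":0,"delta_pos":[-0.1,0,-0.5],"spin":0},{"fingers":0,"delta_pos":[-0.1,0,-0.5],"spin":0}]'
python3 - <<'E'
from h import *
im=capture("scene"); crop("c8",im,165,120,315,230,5)
print(sense()["tcp_pos"],sense()["wrist_force"])
E
```

```text
time_s: 10.6
tcp_pos: [0.5543, -0.1093, 0.0417]
ee_rot: [[0.453, -0.891, 0.001], [-0.891, -0.453, 0.001], [-0.0, -0.002, -1.0]]
wrist_force: [4.8, 2.7, -9.2]
gripper_width: 0.124
[ 0.55423575 -0.1093253   0.04172354] [ 5.0555524   3.24434861 -9.15415988]
```

View pics/c8.png

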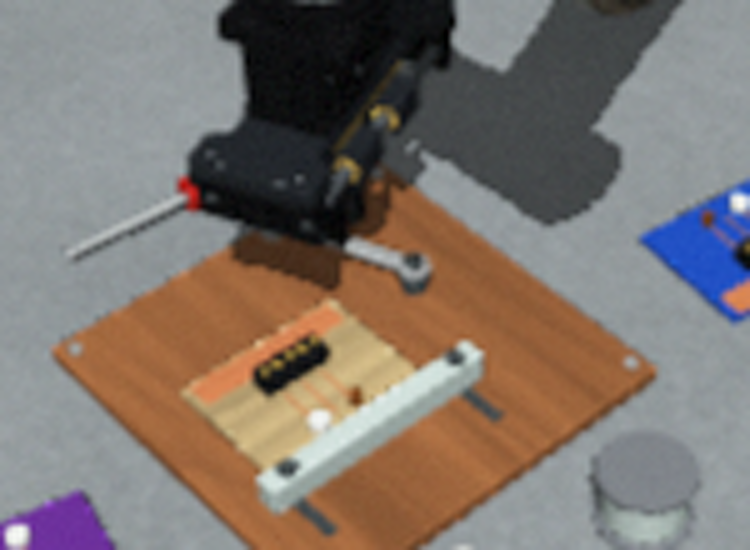

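```bash
python3 -m inch '[{"fingers":0,"delta_pos":[-0.01,-0.34,0],"spin":-4},{"fingers":0,"delta_pos":[-0.05,-0.68,0],"spin":-8},{"fingers":0,"delta_pos":[-0.11,-1.02,0],"spin":-12},{"fingers":0,"delta_pos":[-0.19,-1.35,0],"spin":-16},{"fingers":0,"delta_pos":[-0.3,-1.68,0],"spin":-20},{"fingers":0,"delta_pos":[-0.42,-1.99,0],"spin":-24},{"fingers":0,"delta_pos":[-0.57,-2.3,0],"spin":-28},{"fingers":0,"delta_pos":[-0.74,-2.6,0],"spin":-32},{"fingers":0,"delta_pos":[-0.94,-2.88,0],"spin":-36},{"fingers":0,"delta_pos":[-0.94,-2.88,0],"spin":-36}]'
python3 - <<'E'
from h import *
im=capture("side"); crop("s9",im,200,110,320,200,6)
im=capture("scene"); crop("c9",im,185,130,305,220,6)
s=sense();R=s["ee_rot"];p=s["tcp_pos"]
print(p,s["wrist_force"].round(1),"tool frame F",(R.T@s["wrist_force"]).round(1),"yaw x",np.degrees(np.arctan2(R[1,0],R[0,0])))
E
```

```text
time_s: 11.65
tcp_pos: [0.5756, -0.0889, 0.0421]
ee_rot: [[0.891, -0.454, 0.001], [-0.454, -0.891, -0.0], [0.001, 0.0, -1.0]]
wrist_force: [5.7, -1.9, -7.1]
gripper_width: 0.125
[ 0.57550006 -0.08894797  0.04213074] [ 4.5 -0.5 -8.8] tool frame F [ 4.2 -1.6  8.8] yaw x -27.08590873395919
```

View pics/s9.png

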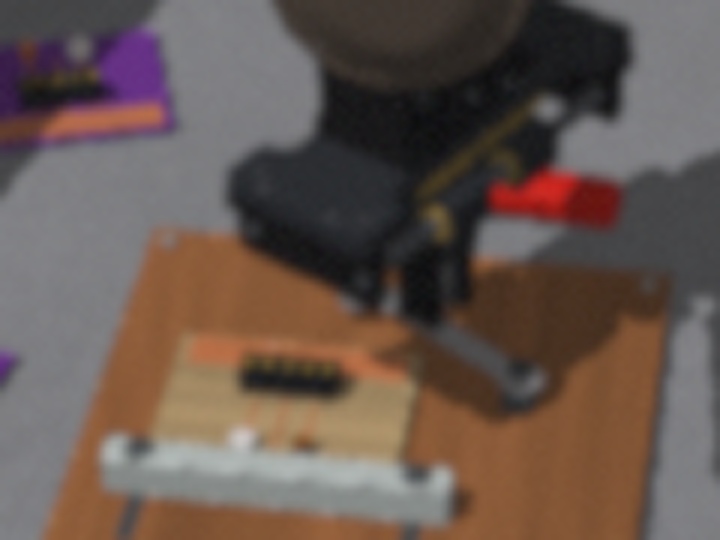

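View pics/c9.png

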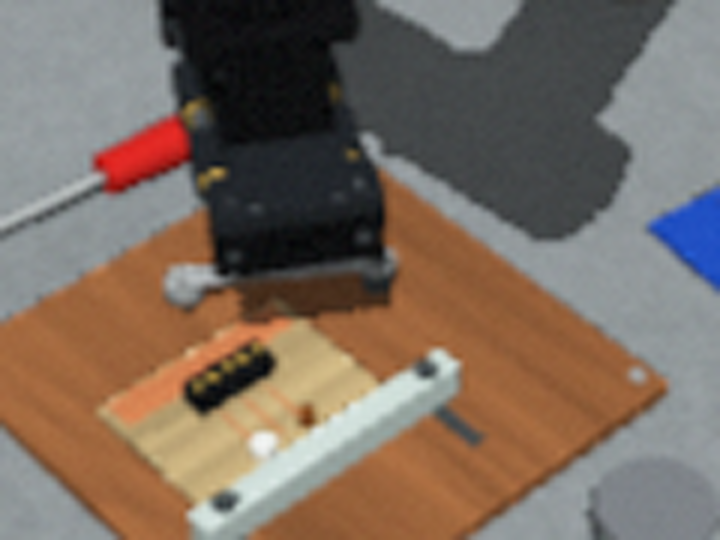

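```bash
python3 -m inch '[{"fingers":0,"delta_pos":[-0.01,-0.17,0],"spin":-2},{"fingers":0,"delta_pos":[-0.01,-0.33,0],"spin":-4},{"fingers":0,"delta_pos":[-0.03,-0.5,0],"spin":-6},{"fingers":0,"delta_pos":[-0.05,-0.67,0],"spin":-8},{"fingers":0,"delta_pos":[-0.07,-0.83,0],"spin":-10},{"fingers":0,"delta_pos":[-0.1,-1.0,0],"spin":-12},{"fingers":0,"delta_pos":[-0.14,-1.16,0],"spin":-14},{"fingers":0,"delta_pos":[-0.19,-1.32,0],"spin":-16},{"fingers":0,"delta_pos":[-0.23,-1.48,0],"spin":-18},{"fingers":0,"delta_pos":[-0.23,-1.48,0],"spin":-18}]'
python3 - <<'E'
from h import *
im=capture("side"); crop("s10",im,200,110,320,200,6)
im=capture("scene"); crop("c10",im,185,130,305,220,6)
s=sense();R=s["ee_rot"];p=s["tcp_pos"]
print(p,"tool frame F",(R.T@s["wrist_force"]).round(1),"yaw x",np.degrees(np.arctan2(R[1,0],R[0,0])))
E
```

```text
time_s: 12.75
tcp_pos: [0.5808, -0.0745, 0.0423]
ee_rot: [[0.988, -0.157, 0.002], [-0.157, -0.988, -0.0], [0.002, -0.0, -1.0]]
wrist_force: [6.2, -2.0, -7.9]
gripper_width: 0.124
[ 0.58079126 -0.07452428  0.04234099] tool frame F [4.6 0.4 7.9] yaw x -9.084089502459342
```

View pics/s10.png

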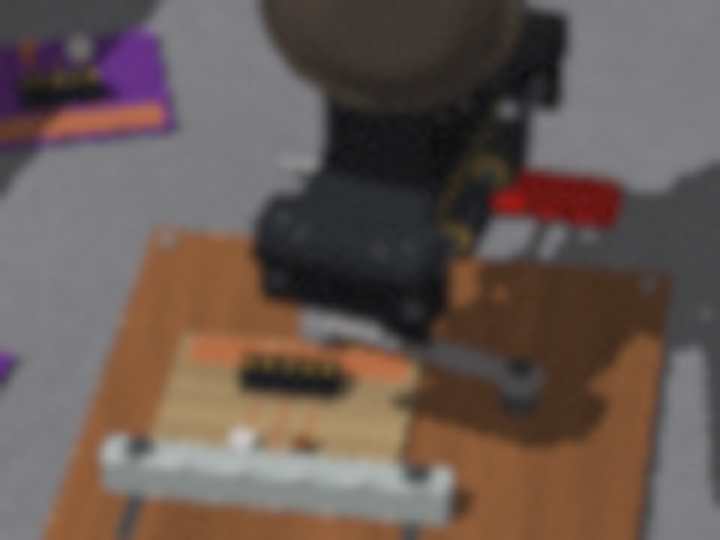

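View pics/c10.png

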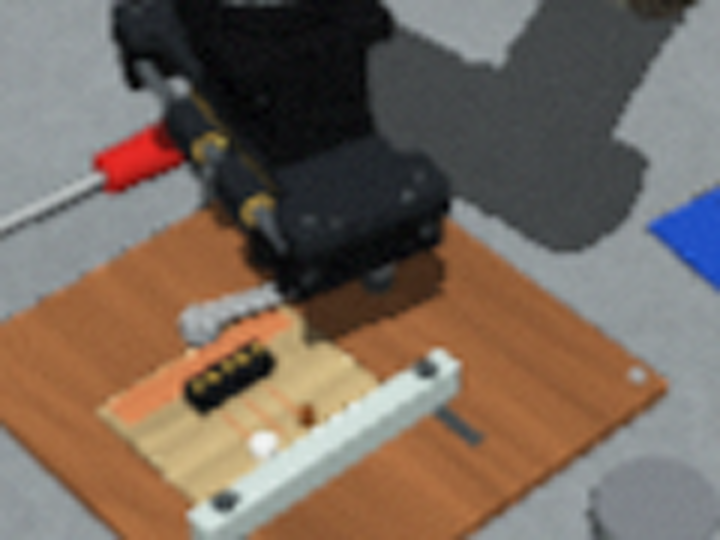

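The foot is over the board's edge and raised. Now I'll make the slow approach to the block.

```bash
python3 -m inch '[{"fingers":0,"delta_pos":[0,-0.08,0],"spin":-1},{"fingers":0,"delta_pos":[0,-0.17,0],"spin":-2},{"fingers":0,"delta_pos":[-0.01,-0.25,0],"spin":-3},{"fingers":0,"delta_pos":[-0.01,-0.33,0],"spin":-4},{"fingers":0,"delta_pos":[-0.02,-0.42,0],"spin":-5},{"fingers":0,"delta_pos":[-0.03,-0.5,0],"spin":-6},{"fingers":0,"delta_pos":[-0.03,-0.5,0],"spin":-6}]'
python3 - <<'E'
from h import *
im=capture("side"); crop("s11",im,200,110,320,200,6)
im=capture("scene"); crop("c11",im,185,130,305,220,6)
s=sense();R=s["ee_rot"];p=s["tcp_pos"]
print(p,"tool frame F",(R.T@s["wrist_force"]).round(1),"yaw x",np.degrees(np.arctan2(R[1,0],R[0,0])))
E
```

```text
time_s: 13.55
tcp_pos: [0.5815, -0.0695, 0.0424]
ee_rot: [[0.999, -0.053, 0.003], [-0.053, -0.999, 0.0], [0.003, -0.0, -1.0]]
wrist_force: [6.1, -1.2, -8.1]
gripper_width: 0.126
[ 0.58148709 -0.06948193  0.04238642] tool frame F [5.5 0.4 7.3] yaw x -3.080496934884484
```

View pics/s11.png

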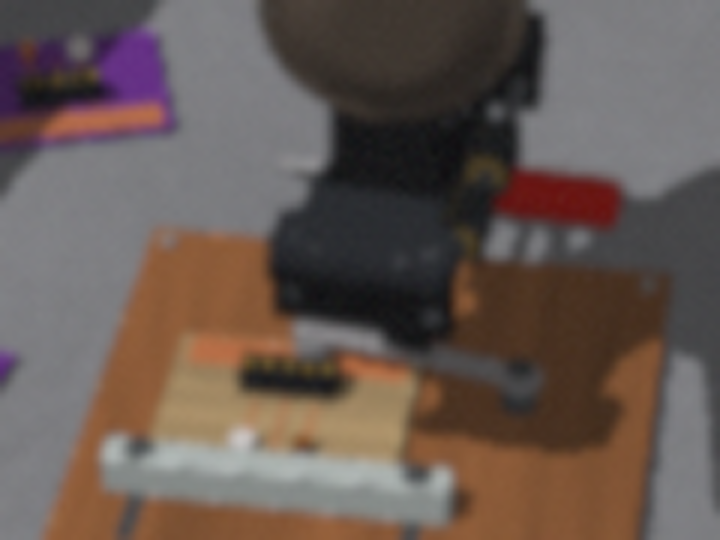

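View pics/c11.png

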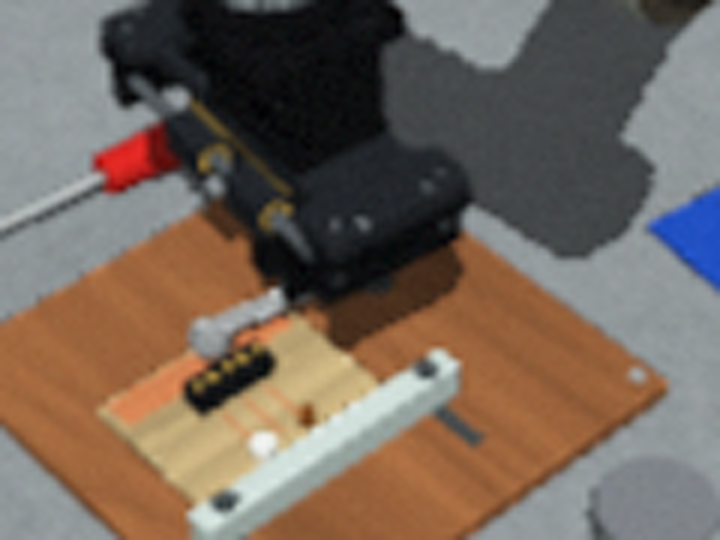

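```bash
python3 -m inch '[{"fingers":0,"delta_pos":[0,-0.04,0],"spin":-0.5},{"fingers":0,"delta_pos":[0,-0.08,0],"spin":-1},{"fingers":0,"delta_pos":[0,-0.12,0],"spin":-1.5},{"fingers":0,"delta_pos":[0,-0.17,0],"spin":-2},{"fingers":0,"delta_pos":[0,-0.17,0],"spin":-2}]'; python3 -m inch '[{"fingers":0,"delta_pos":[0,-0.04,0],"spin":-0.5},{"fingers":0,"delta_pos":[0,-0.08,0],"spin":-1},{"fingers":0,"delta_pos":[0,-0.08,0],"spin":-1}]';  python3 -m inch '[{"fingers":0,"delta_pos":[0,-0.04,0],"spin":-0.5},{"fingers":0,"delta_pos":[0,-0.08,0],"spin":-1},{"fingers":0,"delta_pos":[0,-0.08,0],"spin":-1}]'
python3 - <<'E'
from h import *
im=capture("side"); crop("s12",im,200,110,320,200,6)
s=sense();R=s["ee_rot"];p=s["tcp_pos"]
print(p,"tool frame F",(R.T@s["wrist_force"]).round(1),"yaw x",np.degrees(np.arctan2(R[1,0],R[0,0])))
E
```

```text
time_s: 14.15
tcp_pos: [0.5816, -0.0678, 0.0424]
ee_rot: [[1.0, -0.019, 0.003], [-0.019, -1.0, 0.0], [0.003, -0.0, -1.0]]
wrist_force: [5.1, -0.4, -8.2]
gripper_width: 0.129
time_s: 14.45
tcp_pos: [0.5817, -0.0669, 0.0424]
ee_rot: [[1.0, -0.001, 0.003], [-0.001, -1.0, 0.0], [0.003, -0.0, -1.0]]
wrist_force: [5.3, -0.3, -7.3]
gripper_width: 0.124
time_s: 14.75
tcp_pos: [0.5816, -0.0664, 0.0425]
ee_rot: [[1.0, 0.016, 0.003], [0.016, -1.0, -0.0], [0.003, 0.0, -1.0]]
wrist_force: [5.7, -1.7, -7.1]
gripper_width: 0.124
[ 0.58163505 -0.06637894  0.04249295] tool frame F [5.2 1.5 7.9] yaw x 0.9192354651231623
```

View pics/s12.png

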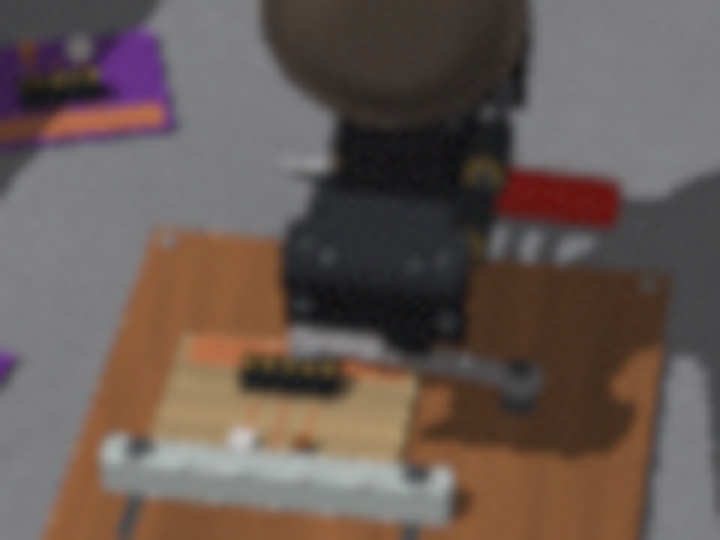

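```bash
python3 -m inch '[{"fingers":0,"delta_pos":[0,-0.05,0],"spin":-0.5},{"fingers":0,"delta_pos":[0,-0.1,0],"spin":-0.5},{"fingers":0,"delta_pos":[0,-0.1,0],"spin":-0.5}]';  python3 -m inch '[{"fingers":0,"delta_pos":[0,-0.05,0],"spin":0},{"fingers":0,"delta_pos":[0,-0.1,0],"spin":0},{"fingers":0,"delta_pos":[0,-0.1,0],"spin":0}]'
```

```text
time_s: 15.1
tcp_pos: [0.5816, -0.0662, 0.0425]
ee_rot: [[1.0, 0.025, 0.003], [0.025, -1.0, -0.001], [0.003, 0.001, -1.0]]
wrist_force: [7.0, -5.1, -7.6]
gripper_width: 0.122
time_s: 15.4
tcp_pos: [0.5815, -0.066, 0.0426]
ee_rot: [[1.0, 0.025, 0.002], [0.025, -1.0, -0.002], [0.002, 0.002, -1.0]]
wrist_force: [6.1, -7.5, -7.9]
gripper_width: 0.127
```

The foot is in contact with the block, with 7.5 N at the post. I'll lower it, release, and lift off.

```bash
python3 -m inch '[{"fingers":0,"delta_pos":[0,0,0.15],"spin":0},{"fingers":0,"delta_pos":[0.05,0,0.3],"spin":0},{"fingers":0,"delta_pos":[0.1,0,0.4],"spin":0},{"fingers":0,"delta_pos":[0.1,0,0.4],"spin":0},{"fingers":0,"delta_pos":[0.1,0,0.4],"spin":0}]'; python3 -m inch '[{"fingers":2,"delta_pos":[0,0,0],"spin":0},{"fingers":4,"delta_pos":[0,0.2,0],"spin":0},{"fingers":4,"delta_pos":[0,0.2,0],"spin":0},{"fingers":4,"delta_pos":[0,0.2,0],"spin":0},{"fingers":4,"delta_pos":[0,0.2,0],"spin":0},{"fingers":4,"delta_pos":[0,0.2,0],"spin":0}]'
python3 - <<'E'
from h import *
im=capture("side"); crop("s13",im,200,110,320,200,6)
im=capture("wrist"); save("w13",im)
E
```

```text
time_s: 15.9
tcp_pos: [0.5826, -0.0661, 0.0404]
ee_rot: [[1.0, 0.025, 0.003], [0.025, -1.0, -0.003], [0.003, 0.003, -1.0]]
wrist_force: [4.2, -6.7, 0.7]
gripper_width: 0.125
time_s: 16.5
tcp_pos: [0.581, -0.0659, 0.039]
ee_rot: [[1.0, 0.026, -0.0], [0.026, -1.0, -0.0], [-0.0, 0.0, -1.0]]
wrist_force: [-0.2, -0.4, 0.2]
gripper_width: 0.451
```

View pics/w13.png

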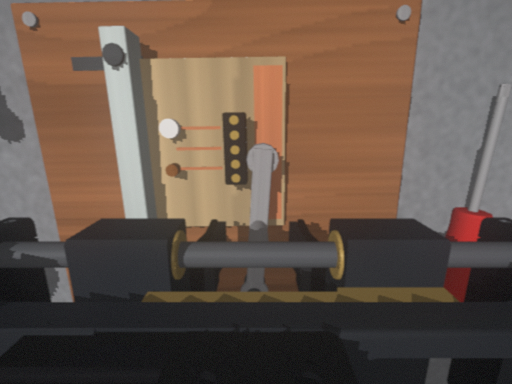

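View pics/s13.png

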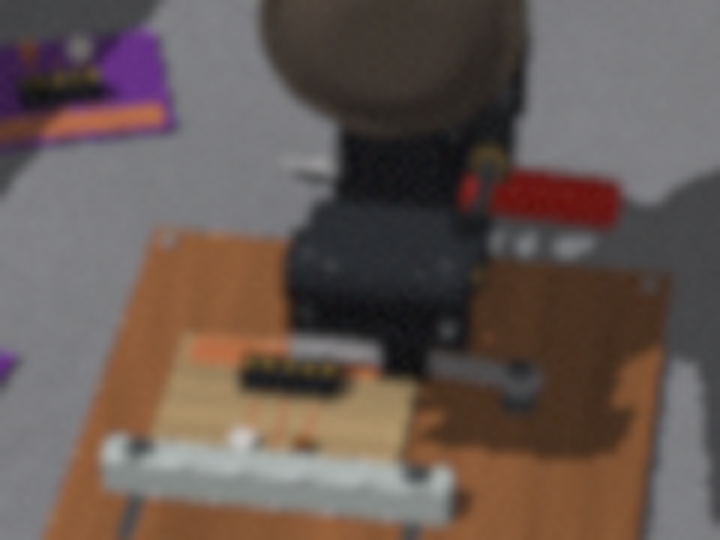

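```bash
python3 -m inch '[{"fingers":4,"delta_pos":[0,0,0],"spin":0},{"fingers":4,"delta_pos":[0,0,0],"spin":0},{"fingers":4,"delta_pos":[0,0,0],"spin":0},{"fingers":4,"delta_pos":[0,0,0],"spin":0},{"fingers":4,"delta_pos":[0,0,0],"spin":0},{"fingers":4,"delta_pos":[0,0,0],"spin":0},{"fingers":4,"delta_pos":[0,0,0],"spin":0},{"fingers":4,"delta_pos":[0,0,0],"spin":0},{"fingers":4,"delta_pos":[0,0,0],"spin":0},{"fingers":4,"delta_pos":[0,0,0],"spin":0},{"fingers":4,"delta_pos":[0,0,0],"spin":0},{"fingers":4,"delta_pos":[0,0,0],"spin":0},{"fingers":4,"delta_pos":[0,0,0],"spin":0},{"fingers":4,"delta_pos":[0,0,0],"spin":0},{"fingers":4,"delta_pos":[0,0,0],"spin":0},{"fingers":4,"delta_pos":[0,0,0],"spin":0},{"fingers":4,"delta_pos":[0,0,0],"spin":0},{"fingers":4,"delta_pos":[0,0,0],"spin":0},{"fingers":4,"delta_pos":[0,0,0],"spin":0},{"fingers":4,"delta_pos":[0,0,0],"spin":0}]'
python3 - <<'E'
from h import *
im=capture("wrist"); crop("w14",im,90,20,300,240,3.5 and 3)
E
```

```text
time_s: 18.6
tcp_pos: [0.5812, -0.066, 0.0391]
ee_rot: [[1.0, 0.026, 0.0], [0.026, -1.0, -0.0], [-0.0, 0.0, -1.0]]
wrist_force: [-0.4, 0.9, 0.7]
gripper_width: 0.459
```

View pics/w14.png

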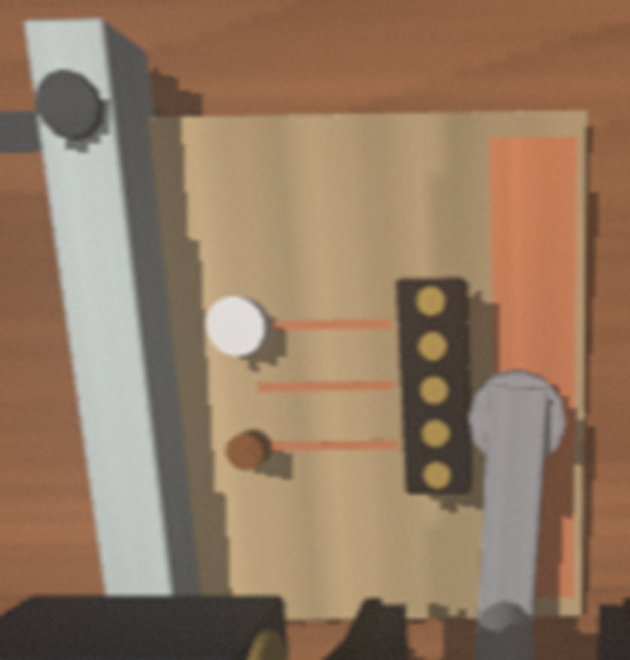

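The foot touches the block and the board edge looks parallel to the fence. I'll check that numerically before swinging back.

Run:
```python
from h import *
m=meas("wrist",(90,20),3,{"A":((588,110),.017),"B":((583,612),.017),"F1":((105,20),.032),"F2":((172,595),.032),"foot":((517,418),.028),"b1":((466,280),.031),"b2":((470,490),.031)})
def dist(p,a,b):
    d=m[b]-m[a];d/=np.linalg.norm(d);n=np.array([-d[1],d[0]]);return ((m[p]-m[a])@n).round(4)
print({k:v.round(4).tolist() for k,v in m.items()})
print("edge to fence",dist("A","F1","F2"),dist("B","F1","F2"),"foot to blockface",dist("foot","b1","b2"),"foot to -y edge",dist("foot","A","B"),"edge len",np.linalg.norm(m["A"]-m["B"]))
```

```text
{'A': [0.6907, -0.081], 'B': [0.5813, -0.0855], 'F1': [0.7002, 0.0102], 'F2': [0.5884, 0.0062], 'foot': [0.6285, -0.0681], 'b1': [0.6561, -0.057], 'b2': [0.6133, -0.0585]}
edge to fence 0.0908 0.0914 foot to blockface 0.0101 foot to -y edge -0.0155 edge len 0.10958370631521376
```

The foot is 10.1 mm from the block face (10 means touching), and the edge is 90.8 and 91.4 mm from the fence. Both are good, and the fingers have been off for over 2 s. Now I'll regrip and lift.

```bash
python3 -m inch '[{"fingers":0,"delta_pos":[0,0,0],"spin":0},{"fingers":0,"delta_pos":[0,0,0],"spin":0},{"fingers":0,"delta_pos":[0,0,0],"spin":0},{"fingers":0,"delta_pos":[0,0,0],"spin":0},{"fingers":0,"delta_pos":[0,0,0],"spin":0},{"fingers":0,"delta_pos":[0,0,0],"spin":0}]'; python3 -m inch '[{"fingers":0,"delta_pos":[0,0,-0.2],"spin":0},{"fingers":0,"delta_pos":[0,0,-0.4],"spin":0},{"fingers":0,"delta_pos":[0,0,-0.5],"spin":0},{"fingers":0,"delta_pos":[0,0,-0.5],"spin":0},{"fingers":0,"delta_pos":[0,0,-0.5],"spin":0}]'
python3 - <<'E'
from h import *
im=capture("wrist"); crop("w15",im,90,20,300,240,3)
E
```

```text
time_s: 19.25
tcp_pos: [0.5812, -0.0664, 0.0391]
ee_rot: [[1.0, 0.026, 0.0], [0.026, -1.0, -0.0], [-0.0, 0.0, -1.0]]
wrist_force: [-0.1, -2.8, -0.7]
gripper_width: 0.123
time_s: 19.75
tcp_pos: [0.5795, -0.0662, 0.0427]
ee_rot: [[1.0, 0.025, -0.004], [0.025, -1.0, -0.0], [-0.004, 0.0, -1.0]]
wrist_force: [0.3, -3.4, -13.0]
gripper_width: 0.131
```

View pics/w15.png

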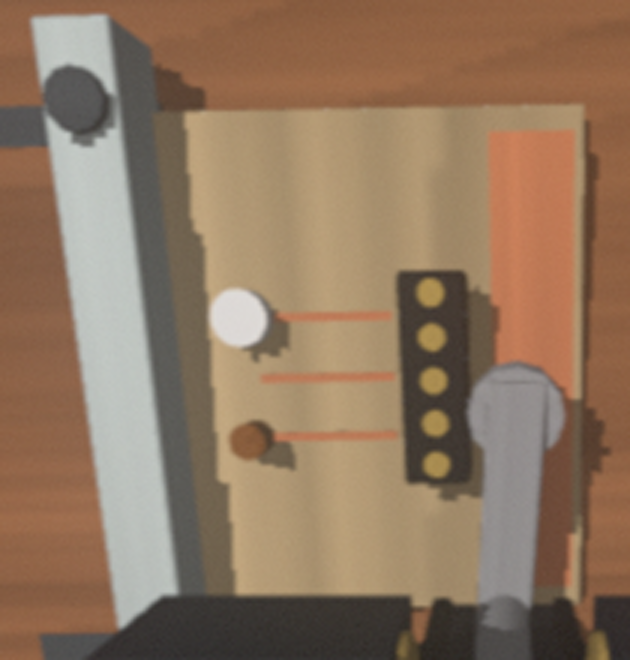

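```bash
python3 -m inch '[{"fingers":0,"delta_pos":[0,0.25,0.05],"spin":3},{"fingers":0,"delta_pos":[-0.03,0.5,0.05],"spin":6},{"fingers":0,"delta_pos":[-0.06,0.75,0.05],"spin":9},{"fingers":0,"delta_pos":[-0.1,1.0,0.05],"spin":12},{"fingers":0,"delta_pos":[-0.19,1.32,0.05],"spin":16},{"fingers":0,"delta_pos":[-0.29,1.64,0.05],"spin":20},{"fingers":0,"delta_pos":[-0.41,1.95,0.05],"spin":24},{"fingers":0,"delta_pos":[-0.56,2.25,0.05],"spin":28},{"fingers":0,"delta_pos":[-0.73,2.54,0.05],"spin":32},{"fingers":0,"delta_pos":[-0.92,2.82,0.05],"spin":36},{"fingers":0,"delta_pos":[-1.12,3.09,0.05],"spin":40},{"fingers":0,"delta_pos":[-1.35,3.33,0.05],"spin":44},{"fingers":0,"delta_pos":[-1.35,3.33,0.05],"spin":44}]'
python3 - <<'E'
from h import *
im=capture("side"); crop("s16",im,200,110,320,200,6)
s=sense();R=s["ee_rot"];p=s["tcp_pos"]
print(p,"tool frame F",(R.T@s["wrist_force"]).round(1),"yaw x",np.degrees(np.arctan2(R[1,0],R[0,0])))
E
```

```text
time_s: 21.1
tcp_pos: [0.5656, -0.0986, 0.0423]
ee_rot: [[0.736, -0.677, -0.006], [-0.677, -0.736, 0.002], [-0.005, 0.003, -1.0]]
wrist_force: [-3.7, 3.9, -13.2]
gripper_width: 0.13
[ 0.56569115 -0.0985605   0.04229179] tool frame F [-5.3  0.2 12.4] yaw x -42.51506090863722
```

View pics/s16.png

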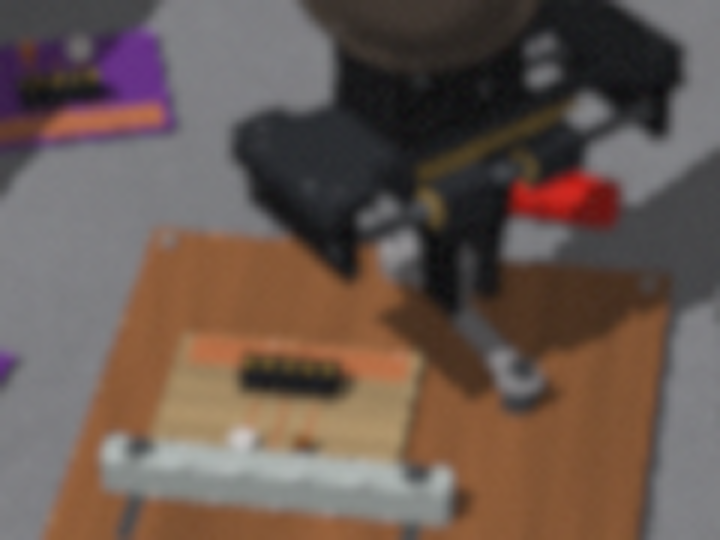

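```bash
python3 -m inch '[{"fingers":0,"delta_pos":[0,0.33,0],"spin":4},{"fingers":0,"delta_pos":[-0.04,0.67,0],"spin":8},{"fingers":0,"delta_pos":[-0.08,1.0,0],"spin":12},{"fingers":0,"delta_pos":[-0.15,1.32,0.1],"spin":16},{"fingers":0,"delta_pos":[-0.22,1.64,0.2],"spin":20},{"fingers":0,"delta_pos":[-0.25,1.75,0.3],"spin":21},{"fingers":0,"delta_pos":[-0.28,1.85,0.4],"spin":21},{"fingers":0,"delta_pos":[-0.28,1.85,0.4],"spin":21}]'
python3 - <<'E'
from h import *
s=sense();R=s["ee_rot"];p=s["tcp_pos"]
print(p,"tool frame F",(R.T@s["wrist_force"]).round(1),"yaw x",np.degrees(np.arctan2(R[1,0],R[0,0])))
E
```

```text
time_s: 21.95
tcp_pos: [0.5541, -0.1084, 0.0399]
ee_rot: [[0.448, -0.894, 0.0], [-0.894, -0.448, 0.003], [-0.003, -0.002, -1.0]]
wrist_force: [-2.1, 12.3, -6.6]
gripper_width: 0.126
[ 0.55409804 -0.10844055  0.03993024] tool frame F [-11.9  -3.6   6.6] yaw x -63.40993353666466
```

```bash
python3 -m inch '[{"fingers":0,"delta_pos":[0,0,0.1],"spin":0},{"fingers":0,"delta_pos":[0,0,0.15],"spin":0},{"fingers":2,"delta_pos":[0,-0.1,0.15],"spin":0},{"fingers":4,"delta_pos":[0,-0.1,0.15],"spin":0},{"fingers":4,"delta_pos":[0,-0.1,0.15],"spin":0},{"fingers":4,"delta_pos":[0,-0.1,0.15],"spin":0},{"fingers":4,"delta_pos":[0,-0.1,-2],"spin":0},{"fingers":4,"delta_pos":[0,-0.1,-6],"spin":0},{"fingers":4,"delta_pos":[-4,-0.1,-8.5],"spin":0},{"fingers":4,"delta_pos":[-5,-0.1,-8.5],"spin":0},{"fingers":4,"delta_pos":[-5,-0.1,-8.5],"spin":0}]'
python3 - <<'E'
from h import *
im=capture("wrist"); crop("w17",im,50,0,350,225,2.6)
im=capture("side"); crop("s17",im,200,110,320,200,6)
s=sense();print(s["tcp_pos"],s["wrist_force"])
E
```

```text
time_s: 23.05
tcp_pos: [0.5324, -0.0654, 0.1255]
ee_rot: [[0.447, -0.894, 0.002], [-0.894, -0.447, 0.0], [0.0, -0.002, -1.0]]
wrist_force: [-1.5, 0.3, -1.3]
gripper_width: 0.455
[ 0.53223254 -0.06646251  0.12388846] [ 0.51241996 -0.66882615 -0.91952035]
```

View pics/w17.png

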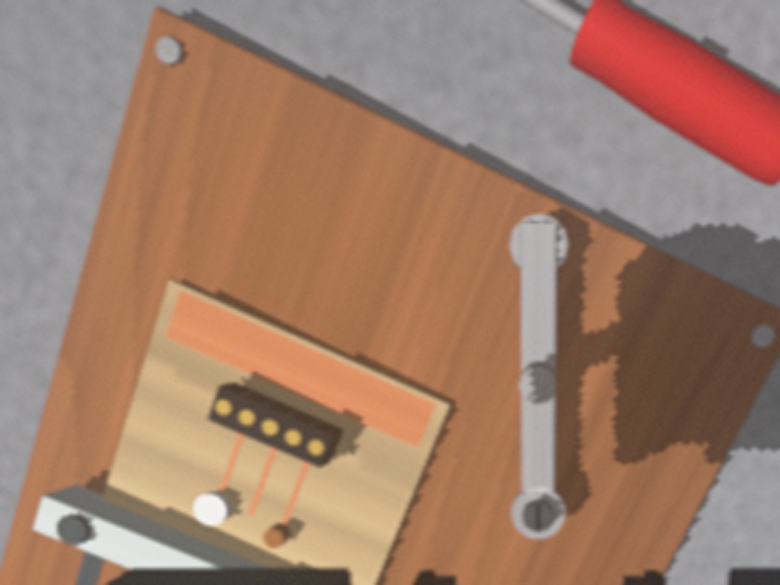

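View pics/s17.png

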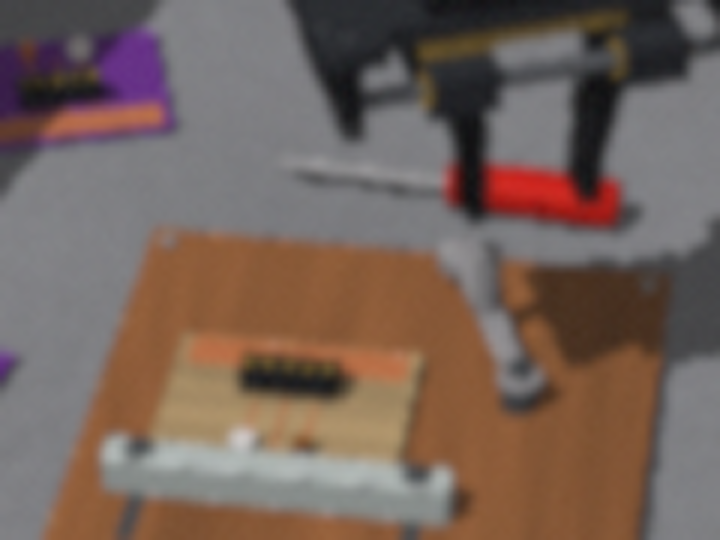

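Clip angle and flushness check with the settled arm:

```bash
python3 -m inch '[{"fingers":4,"delta_pos":[0,0,-2],"spin":0},{"fingers":4,"delta_pos":[0,0,-2],"spin":0},{"fingers":4,"delta_pos":[0,0,-2],"spin":0},{"fingers":4,"delta_pos":[0,0,-2],"spin":0}]'
python3 - <<'E'
from h import *
im=capture("wrist"); crop("w18",im,60,20,300,220,3)
E
```

```text
time_s: 23.55
tcp_pos: [0.532, -0.0667, 0.1431]
ee_rot: [[0.445, -0.896, -0.003], [-0.896, -0.445, -0.0], [-0.001, 0.002, -1.0]]
wrist_force: [0.7, 0.3, -0.5]
gripper_width: 0.463
```

View pics/w18.png

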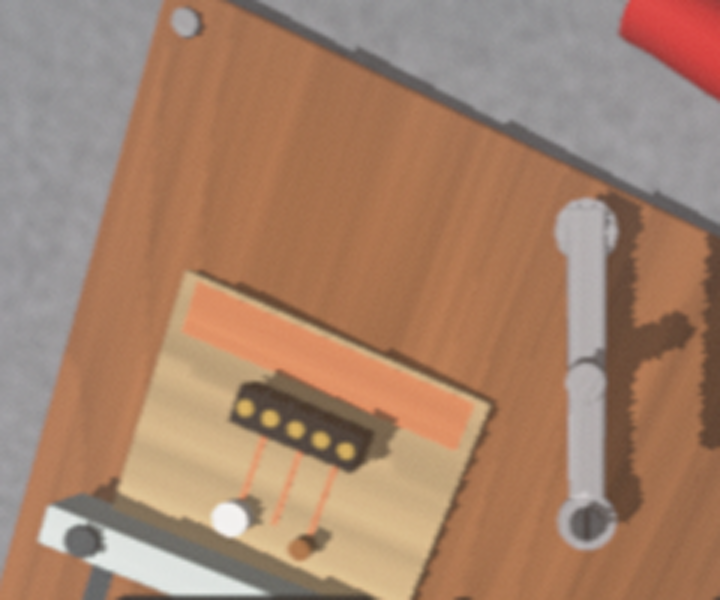

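Run:
```python
from h import *
m=meas("wrist",(60,20),3,{"A":((188,271),.017),"B":((495,403),.017),"F1":((54,506),.032),"F2":((262,588),.032),"piv":((587,522),.032),"foot":((586,228),.0285),"post":((586,381),.062)})
d=m["F1"]-m["F2"];d/=np.linalg.norm(d);n=np.array([-d[1],d[0]])
print("edge",[((m["F1"]-m[k])@n).round(4) for k in "AB"],"fence yaw",np.arctan2(d[1],d[0]).round(4))
b=m["A"]-m["B"];print("board yaw",np.arctan2(b[1],b[0]).round(4))
for k in("foot","post"):
    e=m[k]-m["piv"]; print(k,np.linalg.norm(e).round(4),"swing",(np.arctan2(e[1],e[0])-.052+1.15).round(3))
for cam in("scene","side"):
    im=capture(cam);c=get_calibration(cam)
    for t,z in {"screwdriver":.01,"spool":0,"flux_bottle":0}.items():
        for r in spot_point(cam,t)[:1]: print(cam,t,round(r["conf"],2),onz(c,np.array(r["location"])*[512,384],z).round(4)[:2])
```

```text
edge [np.float64(0.0902), np.float64(0.0904)] fence yaw 0.0518
board yaw 0.053
foot 0.0958 swing -0.009
post 0.0502 swing -0.009
scene screwdriver 0.65 [ 0.6049 -0.2061]
scene spool 0.72 [0.5436 0.139 ]
scene flux_bottle 0.57 [0.6815 0.169 ]
side screwdriver 0.49 [ 0.5929 -0.2118]
side spool 0.95 [0.5461 0.1472]
side flux_bottle 0.68 [0.6938 0.1659]
```

All the checks agree, so I'm handing in.

Run:
```python
from station import *
print(sense()["time_s"], finish_job())
```

```text
the job is handed in; nothing more can be done
24.0 None
```

I handed the job in at 24 s, with the board flush against the fence and the clip back at its rest. No verdict was reported; these are my own last checks.

- **Push:** I pushed the plywood board by its terminal block with shut-in fingers until it stopped against the fence. The wrist force peaked at about 15.5 N.
- **Clip on:** I gripped the post, lifted the clip and swung it over the board's edge until the foot met the block, with about 7.5 N at the post. I then set it down and kept the fingers off for just over 2 s. During that time the foot measured 10.1 mm from the block face, where 10 mm means touching.
- **Clip back:** I gripped and lifted it again, swung it to its stop, released it and moved the arm clear.

| Final check | Measured | Wanted |
|---|---|---|
| Board's rear edge to fence face, both ends | 90.2 and 90.4 mm | 90 mm when flush |
| Board yaw against fence yaw | 0.053 and 0.052 rad | equal |
| Clip swing | about 0 (−0.009) rad | under 0.08 rad |
| Bystanders | within about 8 mm of where first measured, which is the scatter of the detections | under 15 mm |

**Disagreement:** Just after the push, the coarse side and scene views hinted at a 1–2 mm tilt of the board. The closer wrist pictures did not show it.

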